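# Park the bench roller and set out the slate labels

## Task

First roll the wooden bench roller along the bench, without lifting it, away from in front of the leaning rest until it stands still on its yellow parking line, lying along the line. Then slide every slate label up out of the slotted rack by its top edge and stand it on the leaning rest, foot on the ledge and tipped back against the green board, all side by side and none overlapping or lying fallen. At the end the roller must still be on its line and the pots, jar, fork and bottle where they were.

Things in the scene. Friction and masses are not known exactly. Their poses are not given: they have to be found in the camera images.
- rack: fixed wooden rack 200 x 84 mm, 80 mm high. Origin: centre of underside; x along the row of four slots (at x = -75, -25, 25, 75 mm), z up. A slot is two upright grooves, 10 mm wide in x and 10 mm deep, in the side cheeks (64 mm apart), open on top, floor at z 12 mm. A slate stands in it across the row and comes out straight up (68 mm until clear). A slot may be empty.
- rest: fixed wooden ledge 310 mm long (its y), top at z 12 mm, with a green backboard along it. Origin: underside, mid-length, below the board's foot; z up, x from the board to the open side (away from the robot). Board face rises from x 0, z 12 mm, leaning 15 deg to -x, 62 mm up the slope, 8 mm thick. Lip at x 22-30, top z 20 mm. A slate flush on the board: centre at x -13, z 71 mm, top to -x.
- mark: yellow parking line painted on the bench, 240 mm long (its x) and 20 mm wide, flat. Origin: its middle. The roller belongs on its middle, axis along the line.
- stops: two fixed dark stop battens on the bench at the ends of the roller's lane, each 200 mm long (along x), 20 mm wide, 22 mm high, centred at y = -370 and y = +155 mm from this origin (on the bench). They always stand in the same place and keep a knocked roller from rolling off; fingers can push the roller from above a batten.
- roller_center (a point): middle of the bench roller: a loose solid wooden drum with two red bands lying on its side, 90 mm diameter, 110 mm long, about 0.42 kg (varies). Too wide to grip; rolls freely, let go, it slows at about 0.3 m/s2. x is the roller's axis (level); y and z turn as it rolls. Centre 45 mm above the bench.
- slate1_center (a point): centre of a dark slate label, a loose flat plate 120 mm tall, 60 mm wide and 6 mm thick, about 0.12 kg (varies). x: its thickness; y: its width; z: its height (up while it stands). In the rack its centre is 72 mm above the bench, its top edge 132 mm. May be absent.
- slate2_center (a point): centre of a dark slate label, a loose flat plate 120 mm tall, 60 mm wide and 6 mm thick, about 0.12 kg (varies). x: its thickness; y: its width; z: its height (up while it stands). In the rack its centre is 72 mm above the bench, its top edge 132 mm. May be absent.
- slate3_center (a point): centre of a dark slate label, a loose flat plate 120 mm tall, 60 mm wide and 6 mm thick, about 0.12 kg (varies). x: its thickness; y: its width; z: its height (up while it stands). In the rack its centre is 72 mm above the bench, its top edge 132 mm. May be absent.
- slate4_center (a point): centre of a dark slate label, a loose flat plate 120 mm tall, 60 mm wide and 6 mm thick, about 0.12 kg (varies). x: its thickness; y: its width; z: its height (up while it stands). In the rack its centre is 72 mm above the bench, its top edge 132 mm. May be absent.
- bell_jar: clear glass bell jar, 110 mm across, 160 mm tall; origin under its centre; leave alone
- blue_pot: blue plastic pot, 90 mm across, 80 mm tall; origin under its centre; leave alone
- clay_pot: terracotta pot, 110 mm across, 100 mm tall; origin under its centre; leave alone
- garden_fork: polished steel hand fork lying flat, 258 mm long (its x), 70 mm wide and 24 mm high, handle to its -x; origin on the bench near its middle; leave alone
- feed_bottle: green bottle, 66 mm across, 180 mm tall; origin under its centre; leave alone
There are look-alikes about, which are no part of the job. What is shaped like the rack but red is not meant.

How it is judged (in metres and radians):
On the way, in this order (a step that is already met when the one before it is completed fails the run):
1. the roller is rolling: it has turned a good quarter turn or more, with all the slates still in the rack (angle between roller_center's own z axis and vertical above 1.2 rad and horizontal distance between each of slate1_center, slate2_center, slate3_center, slate4_center and rack below 0.1 m and z of each of slate1_center, slate2_center, slate3_center, slate4_center in the frame of rack below 0.09 m).
2. the roller stands on the parking line and all the slates are still in the rack (y of roller_center in the frame of mark between -0.015 and 0.015 m and x of roller_center in the frame of mark between -0.12 and 0.12 m and angle between the x axis of roller_center and the x axis of mark, either way round below 0.3 rad and height (world z) of roller_center below 0.052 m and horizontal distance between each of slate1_center, slate2_center, slate3_center, slate4_center and rack below 0.1 m and z of each of slate1_center, slate2_center, slate3_center, slate4_center in the frame of rack below 0.09 m), for 0.5 s.
At the end, for the whole second after the job is handed in: Roller centre within 15 mm of the parking line (120 mm along it), axis within 0.3 rad of it. Each slate: foot on the ledge, centre 55-82 mm up and from 42 mm behind to 12 mm before the backboard foot, within 130 mm of the rest's middle, tipped back 0.1-0.6 rad, centres 55 mm or more apart (y of roller_center in the frame of mark between -0.015 and 0.015 m and x of roller_center in the frame of mark between -0.12 and 0.12 m and angle between the x axis of roller_center and the x axis of mark, either way round below 0.3 rad and height (world z) of roller_center below 0.052 m and x of slate1_center in the frame of rest between -0.042 and 0.012 m and y of slate1_center in the frame of rest between -0.13 and 0.13 m and z of slate1_center in the frame of rest between 0.055 and 0.082 m and angle between slate1_center's own z axis and vertical between 0.1 and 0.6 rad and angle between the x axis of each of slate1_center, slate2_center, slate3_center, slate4_center and the x axis of rest, either way round below 0.65 rad and x of slate2_center in the frame of rest between -0.042 and 0.012 m and y of slate2_center in the frame of rest between -0.13 and 0.13 m and z of slate2_center in the frame of rest between 0.055 and 0.082 m and angle between slate2_center's own z axis and vertical between 0.1 and 0.6 rad and x of slate3_center in the frame of rest between -0.042 and 0.012 m and y of slate3_center in the frame of rest between -0.13 and 0.13 m and z of slate3_center in the frame of rest between 0.055 and 0.082 m and angle between slate3_center's own z axis and vertical between 0.1 and 0.6 rad and x of slate4_center in the frame of rest between -0.042 and 0.012 m and y of slate4_center in the frame of rest between -0.13 and 0.13 m and z of slate4_center in the frame of rest between 0.055 and 0.082 m and angle between slate4_center's own z axis and vertical between 0.1 and 0.6 rad and distance between each of slate2_center, slate3_center, slate4_center and slate1_center above 0.055 m and distance between each of slate3_center, slate4_center and slate2_center above 0.055 m and distance between slate4_center and slate3_center above 0.055 m); the robot touches nothing.
It fails at once if the roller is lifted 30 mm or more (height (world z) of roller_center above 0.075 m).
It fails at once if a slate falls or is laid flat (tilted more than 1.2 rad) (angle between any of slate1_center, slate2_center, slate3_center, slate4_center's own z axis and vertical above 1.2 rad).
It fails at once if a pot, the jar, the fork or the bottle is moved more than 30 mm (distance of any of bell_jar, blue_pot, clay_pot, garden_fork, feed_bottle from where it was at the start of the episode above 0.03 m).
Of slate1, slate2, slate3, slate4 only 3 to 4 are there at a start; the rules pass over those that are not, and their reading is None.
At some moment in a run one of roller may be knocked a few centimetres aside while the robot is not near it.
It also fails if it takes over 210 s, if anything falls off the work surface, if the arm or the gripper's body presses on something with over 40 N, if the wrist force passes 120 N, or if a joint passes its speed limit or range.

## Robot

A 6-joint arm with a two-finger parallel gripper is mounted at the origin on the work surface. World frame = base frame: x ahead of the robot, y to its left, z up, the work surface at z = 0. Lengths are in m, angles in degrees, forces in N, time in s.
With the tool pointing down it reaches from about 0.375 to 0.9 m from the base axis. Payload 3.1 kg.
Tool frame: the origin (TCP) lies at the very end of the fingers, on their centre line; the grasp point (between the pads) lies 19 mm behind it; z points along the fingers, y is the line along which they close (so a half turn about z gives the same grasp; the last joint's range is limited). The gripper opens to 87 mm and grips with 3 to 60 N. Pads are 19 mm wide; open, the fingers measure 117 mm over their backs; the gripper's body (75 mm by 190 mm) begins 51 mm behind the grasp point.
Start: joints at [60.762, 30.224, 82.088, -0, 67.689, -10.227], TCP at [0.204, 0.591, 0.223] pointing down, gripper open.
Joint ranges: [-176.69, 176.69], [-43.24, 126.21], [12.49, 139.97], [-82, 262], [0, 151.66], [-163.58, 163.58]. Speed limits (degrees/s): [159.86, 159.86, 180, 180, 180, 180].

## Interface

Orientations are given as a 3x3 rotation matrix whose columns are the frame's x, y, z axes.
In Python, from rig import * gives the robot as it stands.
- The arm moves only by the tool jog_arm, never from a script. Its arguments are lists of equal length, an entry for each row: "delta_pos": the shift along the world's x, y, z in cm, a list of three; "turn": the turn about the world's z in degrees; "grip": the closure, from 0 (fully open) to 1 (shut). In form: {"delta_pos": [[x, y, z], ...], "turn": [turn, ...], "grip": [grip, ...]}. A call has 1 to 12 rows; each row is the pose to reach, as a shift and turn from the pose commanded when the call began; what a row does not reach only later rows make up. A row lasts 1/8 s, in which the tool goes at most 62.5 mm and 10.7 degrees, less where a joint would pass 70% of its speed; a pose out of reach is approached as far as the arm can. A call with a gripper value outside its range is refused whole. The fingers move at their own pace and stop on an object; the grip force is fixed at half the most. Time passes only in rows, so rows that repeat a pose let the fingers close. It gives the time, the measured TCP pose, the force, the opening and the grip force at its end, in the units of the state.
- read_state(): the state, without advancing time (a new reading comes with each control period).
- capture(name): name is "side" or "top" or "wrist"; returns a dict with "color" (384x512x3 uint8, blue, green, red), "fovy" (degrees; the focal length in pixels is half the picture's height over the tangent of half this angle, whatever the lens; pixels are square), "cx", "cy" (the principal point, pixels), "camera_from_world" (4x4, takes a point from world to camera coordinates). Camera axes: x right, y up, looking along -z (the intrinsics and any distortion apply to the point x, -y, -z); pixel columns grow to the right and rows downward; lengths in m; the calibration is good to about 2 mm. A picture is of the moment at which its call begins. There is no depth.
- hand_in(): hands the job in; it is judged then, once.
The state is a dict: "time_s": time; "joint_positions": joint angles; "qvel": joint speeds; "tau": joint torques, N m; "position": TCP position; "tcp_rot": TCP orientation; "force": force on the tool from outside, world axes, zero at the start; "moment": the same for the moment, N m; "opening": opening from 0.0 (shut) to 1.0 (fully open); "grasp_force": force on a finger pad.
Only numpy, scipy, OpenCV 4.12 (cv2) and the standard library are available. Lean on these libraries where they do the work, as an engineer would, in place of code of your own. Each camera call takes 0.05 s, during which the arm holds its last target. There are 200 camera calls.

## Working session

There is one attempt and no reset: what is moved stays moved. The work goes in short steps, Python scripts to look and compute and a tool call to move; the robot and the scene stay as the last step left them, time stands still between calls to the robot, and variables do not carry over. Pictures are saved under pics/ and viewed, at most 14 in all, crops included, and the job is handed in when it is done.

Besides the shell and the picture viewer there is one more tool, called after "Request:" as a command line: name --pt "numbers of a row" for each row, then --argument value for the rest. jog_arm: Moves the arm, as the interface text tells. Its arguments: {"type":"object","properties":{"delta_pos":{"type":"array"},"turn":{"type":"array"},"grip":{"type":"array"}},"required":["delta_pos","turn","grip"]}

```bash
mkdir -p pics; ls
cat > h.py <<'E'
from rig import *
import numpy as np, cv2
def ray(c,u,v):
    f=192/np.tan(np.radians(c["fovy"]/2)); T=np.array(c["camera_from_world"])
    d=T[:3,:3].T@np.array([(u-c["cx"])/f,-(v-c["cy"])/f,-1]); o=-T[:3,:3].T@T[:3,3]
    return o,d
def at(c,u,v,z):
    o,d=ray(c,u,v); return o+d*(z-o[2])/d[2]
def px(c,p):
    f=192/np.tan(np.radians(c["fovy"]/2)); q=np.array(c["camera_from_world"])@np.append(p,1)
    return np.array([c["cx"]+f*q[0]/-q[2], c["cy"]-f*q[1]/-q[2]])
E
python3 - <<'E'
from h import *
import pickle
C={n:capture(n) for n in("side","top","wrist")}
pickle.dump(C,open("c0.pkl","wb"))
for n,c in C.items(): 
    print(n,c["fovy"],c["cx"],c["cy"],[k for k in c]); print(np.round(c["camera_from_world"],3).tolist())
cv2.imwrite("pics/top0.png",cv2.resize(C["top"]["color"],(800,600),interpolation=cv2.INTER_CUBIC))
cv2.imwrite("pics/side0.png",cv2.resize(C["side"]["color"],(800,600),interpolation=cv2.INTER_CUBIC))
print({k:np.round(v,3).tolist() for k,v in read_state().items()})
E
```

```text
pics
side 54.30257660316656 263.1457611646864 196.2982999813803 ['color', 'fovy', 'cx', 'cy', 'camera_from_world']
[[-0.998, -0.061, -0.019, 0.533], [0.015, -0.509, 0.86, -0.103], [-0.062, 0.858, 0.509, -1.037], [0.0, 0.0, 0.0, 1.0]]
top 50.020996481220855 256.84206124118003 204.38325338120092 ['color', 'fovy', 'cx', 'cy', 'camera_from_world']
[[0.014, -1.0, 0.013, -0.057], [0.993, 0.016, 0.121, -0.518], [-0.121, 0.012, 0.993, -1.233], [0.0, 0.0, 0.0, 1.0]]
wrist 67.93938288572672 255.67310538195838 192.5527028467348 ['color', 'fovy', 'cx', 'cy', 'camera_from_world']
[[0.326, 0.945, -0.002, -0.623], [-0.913, 0.315, -0.261, 0.032], [-0.247, 0.087, 0.965, -0.39], [0.0, 0.0, 0.0, 1.0]]
{'time_s': 0.15, 'joint_positions': [60.763, 30.266, 82.139, 0.0, 67.689, -10.229], 'qvel': [-0.054, -0.181, -0.21, -0.018, 0.021, -0.078], 'tau': [0.0, -44.043, -17.684, 0.063, 0.055, -0.0], 'position': [0.203, 0.59, 0.222], 'tcp_rot': [[-0.945, 0.326, -0.001], [0.326, 0.945, -0.001], [0.0, -0.002, -1.0]], 'force': [-0.15, 0.63, 0.153], 'moment': [-0.004, -0.036, 0.034], 'grasp_force': 0.0, 'opening': 1.002}
```

View pics/top0.png

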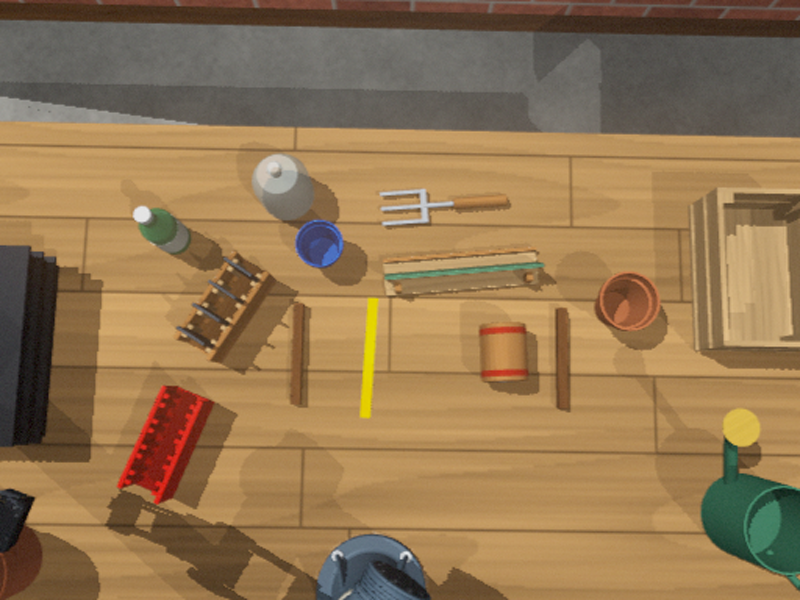

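View pics/side0.png

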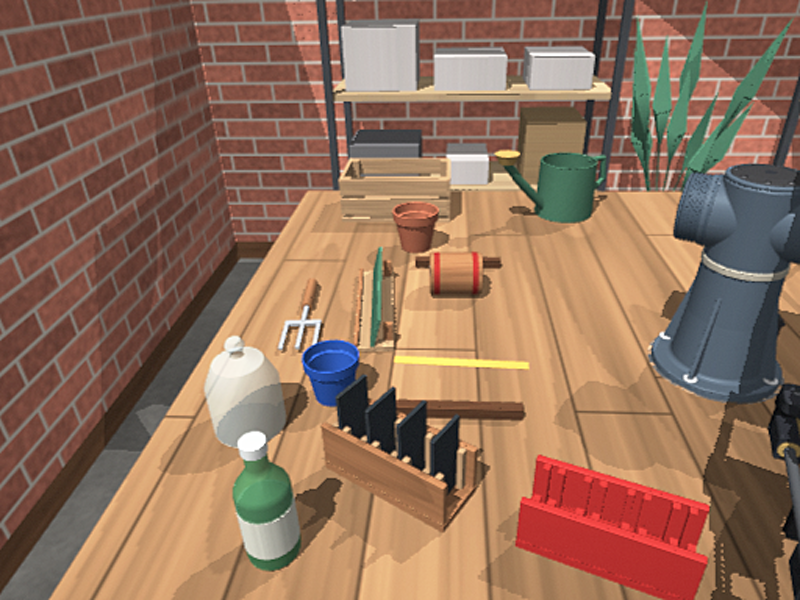

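The top view shows the wooden rack with 4 slates at (225,305). The red look-alike at (165,443) is empty and excluded by colour. The roller is at (503,352), the yellow line at (369,357), the stops at x=298 and x=562, and the rest at (462,272) with its green board facing +x (up). I'll measure these next.

Run:
```python
from h import *
import pickle
C=pickle.load(open("c0.pkl","rb")); c=C["top"]; s=.64
def P(n,u,v,z): print(n,np.round(at(c,u*s,v*s,z),3))
hsv=cv2.cvtColor(c["color"],cv2.COLOR_BGR2HSV)
def blob(lo,hi,box):
    m=cv2.inRange(hsv,lo,hi); k=np.zeros_like(m); x0,y0,x1,y1=[int(a*s) for a in box]; k[y0:y1,x0:x1]=m[y0:y1,x0:x1]; return k
m=blob((22,150,120),(35,255,255),(340,280,390,430)); r=cv2.boxPoints(cv2.minAreaRect(cv2.findNonZero(m)))
for p in r: P("mark",*(p/s),0)
m=blob((0,170,100),(6,255,255),(460,300,540,400)); n,l,st,ce=cv2.connectedComponentsWithStats(m)
for i in range(1,n): 
    if st[i,4]>20: P("band",*(ce[i]/s),.085)
for p in [(236,256),(269,273),(213,359),(178,340)]: P("rackbox",*p,.08)
for p in [(386,266),(542,266)]: P("boardtop",*p,.072)
for p in [(298,303),(298,405),(562,309),(564,410)]: P("stop",*p,.022)
P("roller",503,352,.06)
cv2.imwrite("pics/rack.png",cv2.resize(c["color"][int(235*s):int(375*s),int(160*s):int(300*s)],(720,720*1),interpolation=cv2.INTER_CUBIC)[:600])
x0,y0=int(375*s),int(235*s)
cv2.imwrite("pics/rest.png",cv2.resize(c["color"][y0:y0+52,x0:x0+115],None,fx=6.5,fy=6.5,interpolation=cv2.INTER_CUBIC)); print(x0,y0,int(160*s),int(235*s),int(375*s)-int(235*s))
```

```text
mark [0.326 0.032 0.   ]
mark [0.568 0.021 0.   ]
mark [ 0.567 -0.002  0.   ]
mark [0.325 0.009 0.   ]
band [ 0.496 -0.239  0.085]
band [ 0.416 -0.24   0.085]
rackbox [0.629 0.269 0.08 ]
rackbox [0.597 0.205 0.08 ]
rackbox [0.432 0.303 0.08 ]
rackbox [0.467 0.37  0.08 ]
boardtop [ 0.616 -0.017  0.072]
boardtop [ 0.621 -0.318  0.072]
stop [0.549 0.156 0.022]
stop [0.348 0.15  0.022]
stop [ 0.545 -0.369  0.022]
stop [ 0.346 -0.37   0.022]
roller [ 0.455 -0.244  0.06 ]
240 150 102 150 90
```

View pics/rack.png

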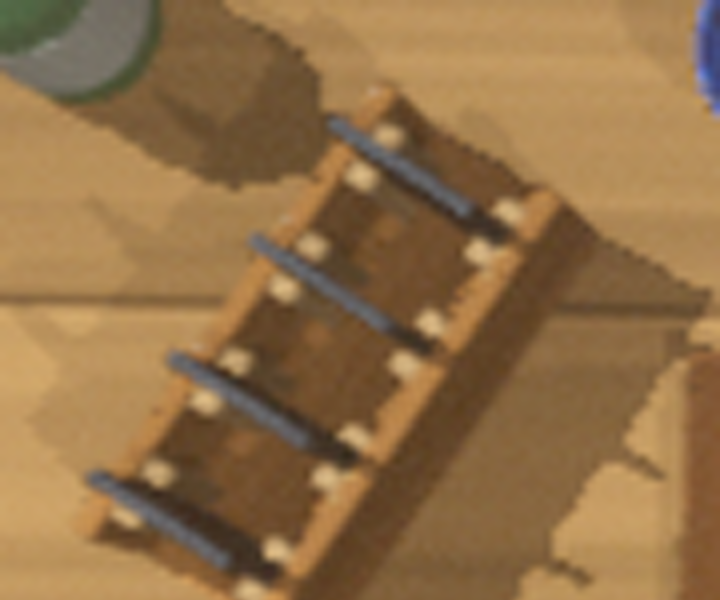

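View pics/rest.png

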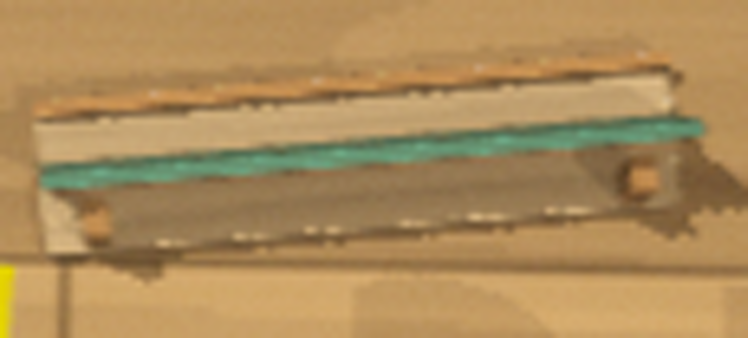

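Run:
```python
from h import *
import pickle
C=pickle.load(open("c0.pkl","rb")); c=C["top"]
for a,b in [((335,122),(472,215)),((256,240),(392,332)),((174,358),(312,445)),((93,477),(232,568))]:
    A=at(c,102+a[0]/8-.5,150+a[1]/8-.5,.132);B=at(c,102+b[0]/8-.5,150+b[1]/8-.5,.132); print("slate",np.round((A+B)/2,3),np.linalg.norm(A-B).round(3),np.degrees(np.arctan2(*(B-A)[[1,0]])).round(1))
for n,a,z in [("board L",(40,178),.073),("board R",(705,128),.073),("lip L",(36,107),.02),("lip R",(668,62),.02)]: print(n,np.round(at(c,240+a[0]/6.5-.5,150+a[1]/6.5-.5,z),3))
for n,u,v,z in [("bottle",145,214,.18),("jar",272,168,.16),("blue",320,240,.08)]: print(n,np.round(at(c,u*.64,v*.64,z),3))
```

```text
slate [0.598 0.252 0.132] 0.06 -123.2
slate [0.556 0.278 0.132] 0.059 -123.0
slate [0.514 0.305 0.132] 0.058 -121.1
slate [0.471 0.331 0.132] 0.059 -121.9
board L [ 0.596 -0.014  0.073]
board R [ 0.625 -0.321  0.073]
lip L [ 0.641 -0.01   0.02 ]
lip R [ 0.668 -0.316  0.02 ]
bottle [0.68  0.407 0.18 ]
jar [0.775 0.191 0.16 ]
blue [0.663 0.11  0.08 ]
```

Request:
jog_arm --pt "10 -10 0" --pt "14 -20 0" --pt "16 -30 0" --pt "20 -40 0" --pt "24 -50 0" --pt "25 -60 0" --pt "25 -70 0" --pt "25 -80 0" --pt "25 -88 0" --pt "25 -91 0" --pt "25 -91 0" --turn '[-10,-20,-30,-40,-50,-60,-70,-71,-71,-71,-71]' --grip '[0.4,0.4,0.4,0.4,0.4,0.4,0.4,0.4,0.4,0.4,0.4]'

```text
time_s: 1.52
position: [0.4187, -0.0504, 0.2227]
tcp_rot: [[0.001, 1.0, 0.001], [1.0, -0.001, -0.0], [-0.0, 0.001, -1.0]]
force: [0.5, -0.5, 0.7]
opening: 0.605
grasp_force: 0.0
```

Request:
jog_arm --pt "2 -5 0" --pt "3.7 -10 0" --pt "3.7 -15 0" --pt "3.7 -20 0" --pt "3.7 -25 0" --pt "3.7 -28 0" --pt "3.7 -28 -5" --pt "3.7 -28 -10" --pt "3.7 -28 -15" --pt "3.7 -28 -18.8" --pt "3.7 -28 -18.8" --pt "3.7 -28 -18.8" --turn '[0,0,0,0,0,0,0,0,0,0,0,0]' --grip '[0.4,0.4,0.4,0.4,0.4,0.4,0.4,0.4,0.4,0.4,0.4,0.4]'

```text
time_s: 3.02
position: [0.4563, -0.3289, 0.0355]
tcp_rot: [[0.0, 1.0, 0.001], [1.0, -0.0, -0.001], [-0.001, 0.001, -1.0]]
force: [0.1, -0.0, 0.2]
opening: 0.599
grasp_force: 0.0
```

Request:
jog_arm --pt "0 1 0" --pt "0 2 0" --pt "0 2.8 0" --pt "0 3.4 0" --pt "0 4 0" --pt "0 4.8 0" --pt "0 5.8 0" --pt "0 7 0" --pt "0 8.2 0" --pt "0 9.4 0" --pt "0 10.6 0" --pt "0 11.8 0" --turn '[0,0,0,0,0,0,0,0,0,0,0,0]' --grip '[0.4,0.4,0.4,0.4,0.4,0.4,0.4,0.4,0.4,0.4,0.4,0.4]'

```text
time_s: 4.53
position: [0.4557, -0.2095, 0.0346]
tcp_rot: [[0.0, 1.0, 0.0], [1.0, -0.0, -0.0], [-0.0, 0.0, -1.0]]
force: [-1.1, -0.4, 1.4]
opening: 0.598
grasp_force: 0.1
```

Request:
jog_arm --pt "0 1.2 0" --pt "0 2.4 0" --pt "0 3.6 0" --pt "0 4.8 0" --pt "0 5.8 0" --pt "0 6.8 0" --pt "0 7.8 0" --pt "0 8.8 0" --pt "0 9.5 0" --pt "0 10 0" --pt "0 10.3 0" --pt "0 10.5 0" --turn '[0,0,0,0,0,0,0,0,0,0,0,0]' --grip '[0.4,0.4,0.4,0.4,0.4,0.4,0.4,0.4,0.4,0.4,0.4,0.4]'

```text
time_s: 6.02
position: [0.4558, -0.1053, 0.0346]
tcp_rot: [[0.0, 1.0, 0.0], [1.0, -0.0, -0.0], [-0.0, 0.0, -1.0]]
force: [0.6, -0.4, -0.3]
opening: 0.6
grasp_force: 0.0
```

```bash
cat > roll.py <<'E'
from h import *
def roller(c,x=(.36,.56),y=(-.36,.15)):
    hsv=cv2.cvtColor(c["color"],cv2.COLOR_BGR2HSV)
    m=cv2.inRange(hsv,(0,170,80),(6,255,255))|cv2.inRange(hsv,(174,170,80),(180,255,255))
    n,l,st,ce=cv2.connectedComponentsWithStats(m)
    for i in range(1,n):
        if st[i,4]>15:
            p=at(c,*ce[i],.085)
            if x[0]<p[0]<x[1] and y[0]<p[1]<y[1]: 
                a=at(c,st[i,0]-.5,ce[i][1],.06); b=at(c,st[i,0]+st[i,2]-.5,ce[i][1],.06); print(p.round(3),"edges y",a[1].round(3),b[1].round(3),st[i,4])
E
python3 - <<'E'
from roll import *
c=capture("top"); roller(c); print(read_state()["position"])
cv2.imwrite("pics/t1.png",cv2.resize(c["color"][140:290,170:370],(800,600),interpolation=cv2.INTER_CUBIC))
E
```

```text
[ 0.4556664  -0.10514414  0.03453524]
```

View pics/t1.png

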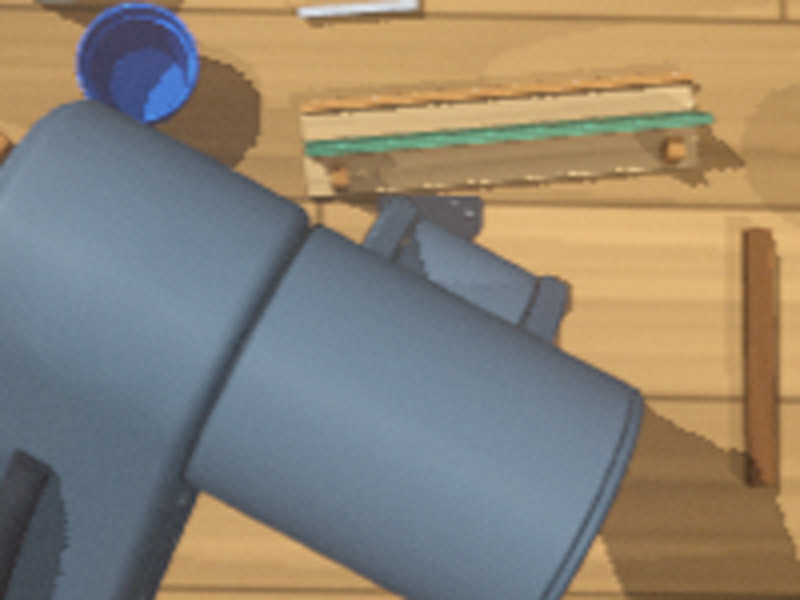

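The arm hides the roller from the top camera here. I'll fit its position from the side camera instead.

```bash
cat >> roll.py <<'E'
from scipy.optimize import least_squares
def side(c):
    "roller centre x,y from the side view: box of the red bands vs projected rims"
    hsv=cv2.cvtColor(c["color"],cv2.COLOR_BGR2HSV)
    m=cv2.inRange(hsv,(0,160,60),(8,255,255))|cv2.inRange(hsv,(173,160,60),(180,255,255))
    m[:,330:]=0; m[:140]=0; m[:,:240]=0
    n,l,st,ce=cv2.connectedComponentsWithStats(m); B=[s for s in st[1:] if s[4]>25 and s[3]>8]
    if not B: return print("no bands")
    x0=min(s[0] for s in B)-.5;x1=max(s[0]+s[2] for s in B)-.5;y0=min(s[1] for s in B)-.5;y1=max(s[1]+s[3] for s in B)-.5
    th=np.linspace(0,2*np.pi,73)
    def box(q):
        P=np.array([px(c,[q[0]+e*.05,q[1]+.045*np.cos(t),.045+.045*np.sin(t)]) for e in(-1,1) for t in th]); return np.array([*P.min(0),*P.max(0)])
    r=least_squares(lambda q:box(q)-[x0,y0,x1,y1],[.455,-.1]); print("side",r.x.round(4),"res",r.fun.round(1),len(B))
E
python3 - <<'E'
from roll import *
import pickle
side(pickle.load(open("c0.pkl","rb"))["side"]); c=capture("side"); side(c)
E
```

```text
side [ 0.4519 -0.2608] res [-0.9 -0.1  0.9 -0.1] 2
side [ 0.4462 -0.039 ] res [-1.3 -0.1  1.3 -0.1] 2
```

Request:
jog_arm --pt "0 0.8 0" --pt "0 1.5 0" --pt "0 2.1 0" --pt "0 2.6 0" --pt "0 3.1 0" --pt "0 3.6 0" --pt "0 4.1 0" --pt "0 4.6 0" --pt "0 5.1 0" --pt "0 5.5 0" --pt "0 5.9 0" --pt "0 6.2 0" --turn '[0,0,0,0,0,0,0,0,0,0,0,0]' --grip '[0.4,0.4,0.4,0.4,0.4,0.4,0.4,0.4,0.4,0.4,0.4,0.4]'

```text
time_s: 7.62
position: [0.4557, -0.0431, 0.0345]
tcp_rot: [[0.0, 1.0, 0.0], [1.0, -0.0, -0.0], [-0.0, 0.0, -1.0]]
force: [0.3, -0.2, -0.8]
opening: 0.599
grasp_force: 0.1
```

Request:
jog_arm --pt "0 0.1 0" --pt "0 0.1 0" --pt "0 -1 0" --pt "0 -3 0" --pt "0 -4 5" --pt "0 -6 10" --pt "0 -8 15" --pt "0 -11 18" --pt "0 -15 18" --pt "0 -20 18" --pt "0 -25 18" --pt "0 -25 18" --turn '[0,0,0,0,0,0,0,0,0,0,0,0]' --grip '[0.4,0.4,0.4,0.4,0.4,0.4,0.4,0.4,0.4,0.4,0.4,0.4]'

```text
time_s: 9.12
position: [0.4556, -0.2981, 0.2146]
tcp_rot: [[0.005, 1.0, 0.002], [1.0, -0.005, -0.003], [-0.003, 0.002, -1.0]]
force: [-0.1, 0.4, -0.6]
opening: 0.602
grasp_force: 0.0
```

Run:
```python
from roll import *
c=capture("top"); roller(c); side(capture("side")); print(read_state()["position"])
cv2.imwrite("pics/t2.png",cv2.resize(c["color"][140:290,170:370],(800,600),interpolation=cv2.INTER_CUBIC))
```

```text
[0.488 0.027 0.085] edges y 0.063 -0.006 72
side [0.4454 0.0093] res [-1.6 -0.3  1.5  0. ] 2
[ 0.45472655 -0.29369906  0.21408825]
```

View pics/t2.png

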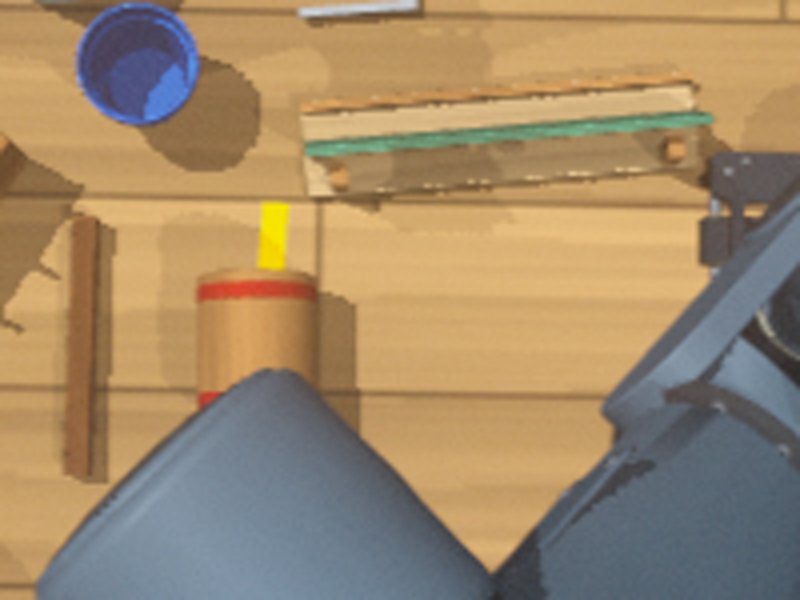

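The roller in the top view spans px 197–318 and sits left of the line centre (~270), so it is too far in +y. I'll quantify that with subpixel ray geometry.

```bash
cat >> roll.py <<'E'
def top(c,vrow=None):
    "roller y from tangent rays of the upper red band, and the line's y beside it"
    hsv=cv2.cvtColor(c["color"],cv2.COLOR_BGR2HSV)
    ym=cv2.inRange(hsv,(22,150,120),(35,255,255)); ym[:170]=0; ym[:,:200]=0; ym[:,280:]=0
    p=np.argwhere(ym>0)
    for v in sorted(set(p[:,0]))[::6]:
        u=p[p[:,0]==v][:,1]; q=at(c,u.mean(),v,0); print("line",q.round(4),len(u), "fit y",(0.0147-(q[0]-.455)*.0434).round(4))
    rm=cv2.inRange(hsv,(0,150,60),(8,255,255)); rm[:170]=0; rm[:,:190]=0; rm[:,340:]=0
    n,l,st,ce=cv2.connectedComponentsWithStats(rm)
    for i in range(1,n):
        s=st[i]
        if s[4]<15: continue
        v=ce[i][1]; (o,a),(_,b)=ray(c,s[0]-.5,v),ray(c,s[0]+s[2]-.5,v)
        # circle radius .045 tangent to both rays in (y,z); ignore x slope
        ya,yb=[o[1]+d[1]*(.045-o[2])/d[2] for d in(a,b)]
        print("roller",at(c,*ce[i],.08).round(4)[0],"y",round((ya+yb)/2,4),"width",round(abs(ya-yb),4))
E
python3 - <<'E'
from roll import *
import pickle
top(pickle.load(open("c0.pkl","rb"))["top"]); c=capture("top"); top(c)
E
```

```text
line [0.5671 0.0126 0.    ] 6 fit y 0.0098
line [0.5479 0.0106 0.    ] 7 fit y 0.0107
line [0.5288 0.0118 0.    ] 8 fit y 0.0115
line [0.5098 0.013  0.    ] 7 fit y 0.0123
line [0.4908 0.0126 0.    ] 7 fit y 0.0131
line [0.4719 0.0138 0.    ] 8 fit y 0.014
line [0.4531 0.015  0.    ] 7 fit y 0.0148
line [0.4343 0.0161 0.    ] 8 fit y 0.0156
line [0.4156 0.0158 0.    ] 8 fit y 0.0164
line [0.397  0.0169 0.    ] 7 fit y 0.0172
line [0.3784 0.0181 0.    ] 8 fit y 0.018
line [0.3599 0.0192 0.    ] 7 fit y 0.0188
line [0.3414 0.0204 0.    ] 8 fit y 0.0196
roller 0.4961 y -0.2441 width 0.0884
roller 0.4156 y -0.2483 width 0.0907
line [0.5671 0.0126 0.    ] 6 fit y 0.0098
line [0.5479 0.0106 0.    ] 7 fit y 0.0107
line [0.5288 0.0118 0.    ] 8 fit y 0.0115
roller 0.489 y 0.0202 width 0.0878
```

Roller is at y≈0.020 against the line at 0.014, 6 mm off and within tolerance. Next I move above slate 1 (nearest the rest side).

Request:
jog_arm --pt "2 5 0.5" --pt "4 10 0.5" --pt "6 15 0.5" --pt "8 20 0.5" --pt "10 25 0.5" --pt "11 30 0.5" --pt "12 35 0.5" --pt "13 40 0.5" --pt "14 45 0.5" --pt "14.2 50 0.5" --pt "14.2 55 0.5" --pt "14.2 55 0.5" --turn '[-3,-6,-9,-12,-15,-18,-21,-24,-27,-30,-32,-32]' --grip '[0.55,0.55,0.55,0.55,0.55,0.55,0.55,0.55,0.55,0.55,0.55,0.55]'

```text
time_s: 10.78
position: [0.5954, 0.2614, 0.2193]
tcp_rot: [[0.524, 0.852, -0.001], [0.852, -0.524, 0.001], [0.0, -0.001, -1.0]]
force: [-0.0, -0.9, 0.0]
opening: 0.451
grasp_force: 0.0
```

Run:
```python
from h import *
c=capture("wrist"); s=read_state(); print(s["position"],s["tcp_rot"],s["opening"])
im=c["color"].copy()
for p in [(.598,.252),(.556,.278),(.514,.305),(.471,.331)]:
    q=px(c,[*p,.132]); print(q.round(1)); cv2.drawMarker(im,tuple(int(a) for a in q),(0,0,255),0,8,1)
q=px(c,[s["position"][0],s["position"][1],.132]); cv2.drawMarker(im,tuple(int(a) for a in q),(0,255,255),0,8,1)
cv2.imwrite("pics/w1.png",cv2.resize(im,(800,600)))
```

```text
[0.59569946 0.25921211 0.2192078 ] [[ 5.25585773e-01  8.50739545e-01 -1.35005199e-03]
 [ 8.50739851e-01 -5.25586766e-01 -5.06616793e-04]
 [-1.14056840e-03 -8.82272448e-04 -9.99998960e-01]] 0.4466720622828356
[262.5 203.3]
[208.6 203.2]
[154.  202.1]
[ 99.2 202.6]
```

View pics/w1.png

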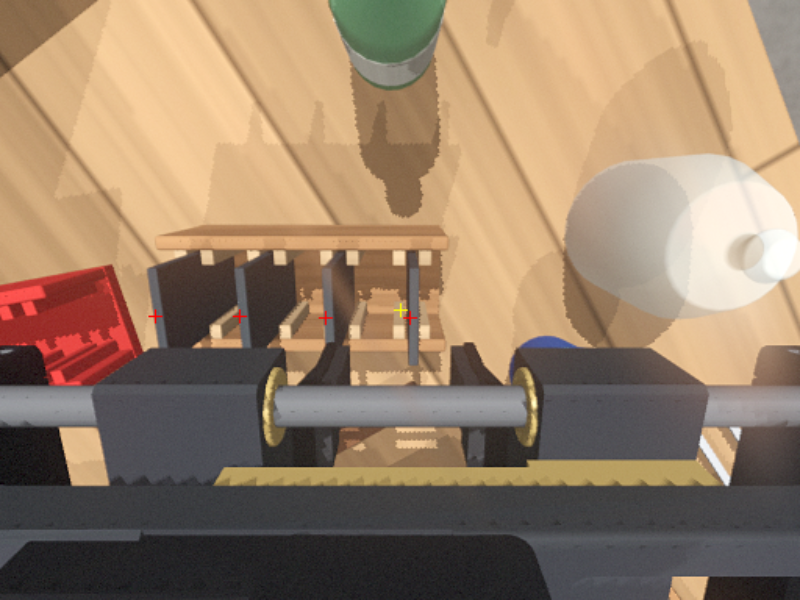

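Wrist view: slate 1's top edge runs (412,265)–(413,365), and my predicted cross at (411,317) lands on it. The positions are confirmed, so I settle and then descend.

Request:
jog_arm --pt "0 0 0" --pt "0 0 0" --pt "0 0 0" --turn '[0,0,0]' --grip '[0.55,0.55,0.55]'

```text
time_s: 11.2
position: [0.5979, 0.2556, 0.2196]
tcp_rot: [[0.531, 0.847, -0.0], [0.847, -0.531, -0.0], [-0.0, -0.0, -1.0]]
force: [0.3, 0.3, 0.3]
opening: 0.449
grasp_force: 0.0
```

Request:
jog_arm --pt "0 -0.35 -4" --pt "0 -0.35 -8" --pt "0 -0.35 -10.5" --pt "0 -0.35 -11.5" --pt "0 -0.35 -11.5" --pt "0 -0.35 -11.5" --pt "0 -0.35 -11.5" --pt "0 -0.35 -11.5" --pt "0 -0.35 -11.5" --pt "0 -0.35 -11.5" --turn '[0,0,0,0,0,0,0,0,0,0]' --grip '[0.55,0.55,0.55,0.55,0.55,1,1,1,1,1]'

```text
time_s: 12.45
position: [0.5979, 0.2532, 0.1049]
tcp_rot: [[0.53, 0.848, 0.001], [0.848, -0.53, 0.0], [0.0, 0.001, -1.0]]
force: [-0.2, -0.1, 0.8]
opening: 0.066
grasp_force: 30.0
```

Request:
jog_arm --pt "0 0 1" --pt "0 0 2.5" --pt "0 0 4.5" --pt "0 0 6.5" --pt "0 0 8.5" --pt "0 0 11" --pt "0 0 14" --pt "0 0 14" --pt "0 0 14" --turn '[0,0,0,0,0,0,0,0,0]' --grip '[1,1,1,1,1,1,1,1,1]'

```text
time_s: 13.58
position: [0.5969, 0.253, 0.244]
tcp_rot: [[0.53, 0.848, -0.002], [0.848, -0.53, -0.0], [-0.001, -0.001, -1.0]]
force: [0.1, -0.0, -2.8]
opening: 0.068
grasp_force: 30.0
```

Request:
jog_arm --pt "0.3 -3 0" --pt "0.8 -8 0" --pt "1.3 -13 0" --pt "1.8 -18 0" --pt "2.3 -23 0" --pt "2.8 -28 0" --pt "3.3 -33 0" --pt "3.8 -38 0" --pt "4.3 -43 0" --pt "4.8 -48 0" --pt "5 -51 0" --pt "5.1 -52.2 0" --turn '[3,7,11,15,19,23,27,31,34,36,37.4,37.4]' --grip '[1,1,1,1,1,1,1,1,1,1,1,1]'

```text
time_s: 15.08
position: [0.6476, -0.2704, 0.2422]
tcp_rot: [[-0.091, 0.996, -0.003], [0.996, 0.091, 0.002], [0.002, -0.003, -1.0]]
force: [-0.8, 1.3, -1.6]
opening: 0.063
grasp_force: 30.0
```

Request:
jog_arm --pt "0 0 0" --pt "0 0 0" --pt "0 0 0" --pt "0 0 0" --turn '[0,0,0,0]' --grip '[1,1,1,1]'

```text
time_s: 15.58
position: [0.6489, -0.2678, 0.2449]
tcp_rot: [[-0.095, 0.995, 0.0], [0.995, 0.095, -0.0], [-0.0, 0.0, -1.0]]
force: [-0.4, -0.1, -1.7]
opening: 0.065
grasp_force: 30.0
```

Run:
```python
from h import *
c=capture("wrist"); s=read_state(); print(s["position"],s["tcp_rot"][:,1] if hasattr(s["tcp_rot"],"shape") else s["tcp_rot"])
im=c["color"].copy()
O=np.array([.6295,-.1655]);X=np.array([.9956,.094]);Y=np.array([-.094,.9956])
for x,z,col in[(-.016,.072,(0,0,255)),(.022,.02,(255,0,0)),(.030,.02,(255,0,0)),(0,.012,(0,255,255))]:
    a,b=[px(c,[*(O+x*X+y*Y),z]) for y in(-.155,.155)]; cv2.line(im,tuple(a.astype(int).tolist()),tuple(b.astype(int).tolist()),col,1)
cv2.imwrite("pics/w2.png",cv2.resize(im,(800,600)))
```

```text
[ 0.64886565 -0.26796729  0.24482303] [9.95482617e-01 9.49437702e-02 1.98535446e-04]
```

View pics/w2.png

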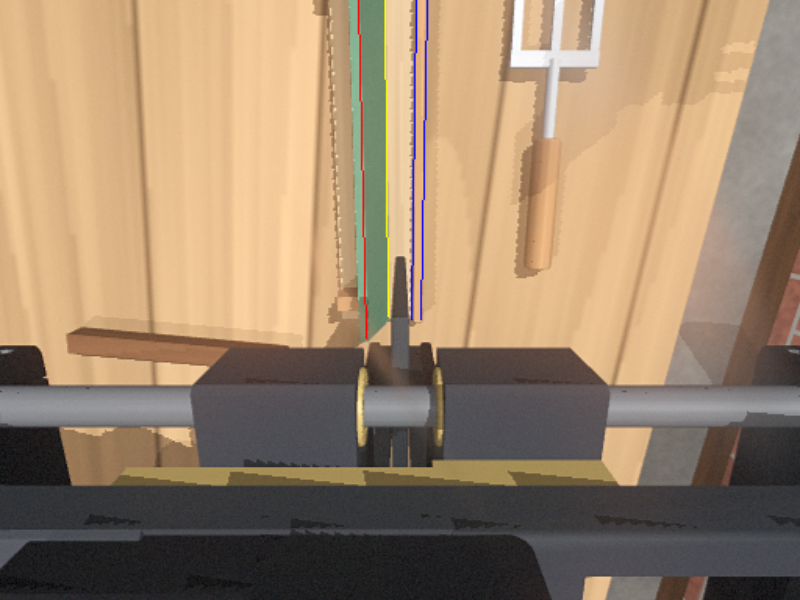

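The overlay of my rest model (red: board top, yellow: board foot, blue: lip) fits, and the held slate at (400,300) is over the ledge between foot and lip. Lowering now.

Request:
jog_arm --pt "0 0 -4" --pt "0 0 -8" --pt "0 0 -11" --pt "0 0 -12.5" --pt "0 0 -13.2" --pt "0 0 -13.7" --pt "0 0 -13.9" --pt "0 0 -13.9" --pt "0 0 -13.9" --turn '[0,0,0,0,0,0,0,0,0]' --grip '[1,1,1,1,1,1,1,1,1]'

```text
time_s: 16.75
position: [0.649, -0.269, 0.1062]
tcp_rot: [[-0.094, 0.996, 0.001], [0.996, 0.094, -0.001], [-0.001, 0.001, -1.0]]
force: [-0.4, -0.5, -1.1]
opening: 0.069
grasp_force: 30.0
```

Request:
jog_arm --pt "0 0 -0.1" --pt "0 0 -0.2" --pt "0 0 -0.2" --turn '[0,0,0]' --grip '[1,1,1]'

```text
time_s: 17.12
position: [0.6491, -0.2691, 0.1049]
tcp_rot: [[-0.094, 0.996, 0.001], [0.996, 0.094, -0.001], [-0.001, 0.001, -1.0]]
force: [-0.6, 0.5, 6.6]
opening: 0.067
grasp_force: 30.0
```

Request:
jog_arm --pt "0 0 0" --pt "0 0 0" --pt "-0.5 0 0" --pt "-1 -0.1 0" --pt "-1.4 -0.1 0" --pt "-1.8 -0.2 0" --pt "-2.2 -0.2 0" --pt "-2.6 -0.2 0" --pt "-3 -0.3 0" --pt "-3.4 -0.3 0" --pt "-3.6 -0.3 0" --pt "-3.6 -0.3 0" --turn '[0,0,0,0,0,0,0,0,0,0,0,0]' --grip '[0.67,0.67,0.67,0.67,0.67,0.67,0.67,0.67,0.67,0.67,0.67,0.67]'

```text
time_s: 18.62
position: [0.6126, -0.2718, 0.1036]
tcp_rot: [[-0.094, 0.996, 0.0], [0.996, 0.094, 0.0], [0.0, 0.0, -1.0]]
force: [-0.3, 0.9, 0.7]
opening: 0.33
grasp_force: 0.0
```

```bash
cat > look.py <<'E'
from roll import *
import sys
t=capture("top"); s=capture("side"); side(s); top(t); st=read_state(); print(st["position"],st["force"],st["opening"])
cv2.imwrite(f"pics/{sys.argv[1]}.png",np.hstack([cv2.resize(s["color"][140:260,190:300],(550,600),interpolation=cv2.INTER_CUBIC)]) )
E
python3 look.py s3
```

```text
side [0.4454 0.0093] res [-1.6 -0.3  1.5  0. ] 2
[ 0.6128533  -0.27188326  0.10361184] [-0.44709073  0.65699819  0.15328586] 0.3314308127299166
```

View pics/s3.png

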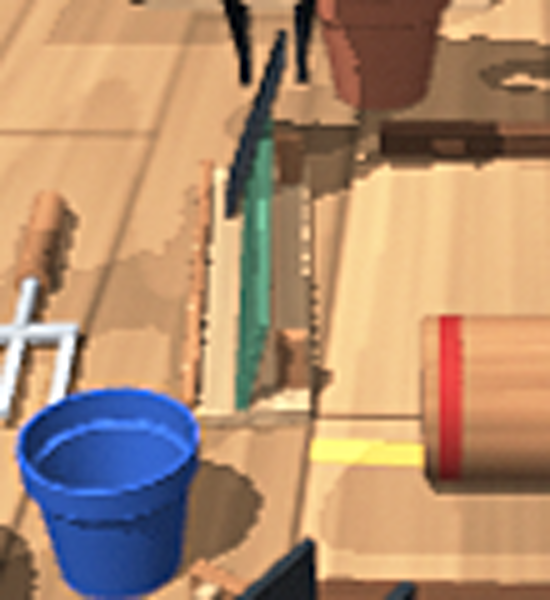

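The slate leans properly on the board, centred at about (255,120), and the roller hasn't moved. Next is slate 2.

Request:
jog_arm --pt "0 0 5" --pt "0 0 11" --pt "-0.3 4 11.6" --pt "-0.9 10 11.6" --pt "-1.5 16 11.6" --pt "-2.2 22 11.6" --pt "-2.9 28 11.6" --pt "-3.6 34 11.6" --pt "-4.3 40 11.6" --pt "-5 46 11.6" --pt "-5.5 52 11.6" --pt "-5.7 55 11.6" --turn '[0,0,-2,-6,-10,-14,-18,-22,-27,-32,-37.4,-37.4]' --grip '[0.67,0.67,0.55,0.55,0.55,0.55,0.55,0.55,0.55,0.55,0.55,0.55]'

```text
time_s: 20.23
position: [0.5549, 0.2816, 0.2197]
tcp_rot: [[0.528, 0.849, 0.0], [0.849, -0.528, 0.001], [0.001, 0.0, -1.0]]
force: [0.1, -0.2, -0.3]
opening: 0.449
grasp_force: 0.0
```

Request:
jog_arm --pt "0 0 0" --pt "0 0 0" --pt "0 0 0" --pt "0 0 0" --turn '[0,0,0,0]' --grip '[0.55,0.55,0.55,0.55]'

```text
time_s: 20.72
position: [0.5561, 0.2769, 0.2196]
tcp_rot: [[0.532, 0.847, -0.0], [0.847, -0.532, -0.0], [-0.0, 0.0, -1.0]]
force: [-1.0, 0.7, -1.0]
opening: 0.448
grasp_force: 0.0
```

Request:
jog_arm --pt "0 0.1 -4" --pt "0 0.1 -8" --pt "0 0.1 -10.5" --pt "0 0.1 -11.5" --pt "0 0.1 -11.5" --pt "0 0.1 -11.5" --pt "0 0.1 -11.5" --pt "0 0.1 -11.5" --pt "0 0.1 -11.5" --pt "0 0.1 -11.5" --turn '[0,0,0,0,0,0,0,0,0,0]' --grip '[0.55,0.55,0.55,0.55,0.55,1,1,1,1,1]'

```text
time_s: 21.98
position: [0.5559, 0.2792, 0.1049]
tcp_rot: [[0.53, 0.848, 0.001], [0.848, -0.53, 0.0], [0.0, 0.001, -1.0]]
force: [0.6, 0.1, 1.5]
opening: 0.066
grasp_force: 30.0
```

Request:
jog_arm --pt "0 0 1" --pt "0 0 2.5" --pt "0 0 4.5" --pt "0 0 6.5" --pt "0 0 8.5" --pt "0 0 11" --pt "0 0 14" --pt "0 0 14" --pt "0 0 14" --turn '[0,0,0,0,0,0,0,0,0]' --grip '[1,1,1,1,1,1,1,1,1]'

```text
time_s: 23.1
position: [0.5549, 0.279, 0.244]
tcp_rot: [[0.53, 0.848, -0.001], [0.848, -0.53, -0.0], [-0.001, -0.001, -1.0]]
force: [-0.4, -1.1, -1.1]
opening: 0.066
grasp_force: 30.0
```

Request:
jog_arm --pt "0.5 -3 0" --pt "1.4 -8 0" --pt "2.3 -13 0" --pt "3.2 -18 0" --pt "4.1 -23 0" --pt "5 -28 0" --pt "5.9 -33 0" --pt "6.8 -38 0" --pt "7.7 -43 0" --pt "8.3 -46.5 0" --pt "8.6 -47.9 0" --pt "8.6 -47.9 0" --turn '[3,7,11,15,19,23,27,31,34,36,37.4,37.4]' --grip '[1,1,1,1,1,1,1,1,1,1,1,1]'

```text
time_s: 24.6
position: [0.6408, -0.2007, 0.2423]
tcp_rot: [[-0.092, 0.996, -0.003], [0.996, 0.092, 0.002], [0.002, -0.003, -1.0]]
force: [-1.0, -0.7, -1.6]
opening: 0.069
grasp_force: 30.0
```

Request:
jog_arm --pt "0 0 0" --pt "0 0 0" --pt "0 0 0" --pt "0 0 -1" --turn '[0,0,0,0]' --grip '[1,1,1,1]'

```text
time_s: 25.1
position: [0.6424, -0.1996, 0.2354]
tcp_rot: [[-0.095, 0.996, 0.002], [0.996, 0.095, -0.001], [-0.001, 0.002, -1.0]]
force: [-0.1, 0.7, -0.8]
opening: 0.062
grasp_force: 30.0
```

Request:
jog_arm --pt "0 0 -4" --pt "0 0 -8" --pt "0 0 -10.5" --pt "0 0 -11.8" --pt "0 0 -12.4" --pt "0 0 -12.8" --pt "0 0 -13" --pt "0 0 -13.1" --pt "0 0 -13.1" --turn '[0,0,0,0,0,0,0,0,0]' --grip '[1,1,1,1,1,1,1,1,1]'

```text
time_s: 26.22
position: [0.6423, -0.2001, 0.1049]
tcp_rot: [[-0.094, 0.996, 0.002], [0.996, 0.094, -0.001], [-0.001, 0.002, -1.0]]
force: [-1.1, -0.4, 3.7]
opening: 0.067
grasp_force: 30.0
```

Request:
jog_arm --pt "0 0 0" --pt "0 0 0" --pt "-0.5 0 0" --pt "-1 -0.1 0" --pt "-1.4 -0.1 0" --pt "-1.8 -0.2 0" --pt "-2.2 -0.2 0" --pt "-2.6 -0.2 0" --pt "-3 -0.3 0" --pt "-3.4 -0.3 0" --pt "-3.6 -0.3 0" --pt "-3.6 -0.3 0" --turn '[0,0,0,0,0,0,0,0,0,0,0,0]' --grip '[0.67,0.67,0.67,0.67,0.67,0.67,0.67,0.67,0.67,0.67,0.67,0.67]'

```text
time_s: 27.72
position: [0.6056, -0.2028, 0.1036]
tcp_rot: [[-0.094, 0.996, 0.0], [0.996, 0.094, 0.0], [-0.0, 0.0, -1.0]]
force: [-0.7, 0.4, -0.0]
opening: 0.327
grasp_force: 0.0
```

Request:
jog_arm --pt "0 0 5" --pt "0 0 11" --pt "-0.5 4 11.6" --pt "-1.4 10 11.6" --pt "-2.4 16 11.6" --pt "-3.5 22 11.6" --pt "-4.7 28 11.6" --pt "-5.9 34 11.6" --pt "-7.1 40 11.6" --pt "-8.3 46 11.6" --pt "-9.2 50.8 11.6" --pt "-9.2 50.8 11.6" --turn '[0,0,-2,-6,-10,-14,-18,-22,-27,-32,-37.4,-37.4]' --grip '[0.67,0.67,0.55,0.55,0.55,0.55,0.55,0.55,0.55,0.55,0.55,0.55]'

```text
time_s: 29.22
position: [0.5126, 0.3086, 0.2196]
tcp_rot: [[0.525, 0.851, 0.001], [0.851, -0.525, 0.001], [0.001, 0.0, -1.0]]
force: [0.3, -0.3, -1.0]
opening: 0.45
grasp_force: 0.0
```

Request:
jog_arm --pt "0 0 0" --pt "0 0 0" --pt "0 0 0" --pt "0 0 0" --turn '[0,0,0,0]' --grip '[0.55,0.55,0.55,0.55]'

```text
time_s: 29.72
position: [0.5141, 0.3043, 0.2196]
tcp_rot: [[0.531, 0.847, 0.0], [0.847, -0.531, -0.0], [0.0, 0.0, -1.0]]
force: [-0.4, -0.1, 0.1]
opening: 0.449
grasp_force: 0.0
```

```bash
python3 look.py s4
```

```text
side [0.4455 0.0141] res [-1.6 -0.4  1.6  0.1] 2
line [0.5671 0.0126 0.    ] 6 fit y 0.0098
line [0.5479 0.0106 0.    ] 7 fit y 0.0107
line [0.5288 0.0118 0.    ] 8 fit y 0.0115
line [0.3907 0.0183 0.    ] 6 fit y 0.0175
line [0.3722 0.0195 0.    ] 7 fit y 0.0183
line [0.3537 0.0191 0.    ] 7 fit y 0.0191
line [0.3353 0.0218 0.    ] 7 fit y 0.0199
roller 0.4889 y 0.0232 width 0.0878
roller 0.4084 y 0.0184 width 0.0871
[0.51391358 0.30466449 0.21956512] [ 0.83628212 -0.65452585  0.56488637] 0.4540059219679405
```

View pics/s4.png

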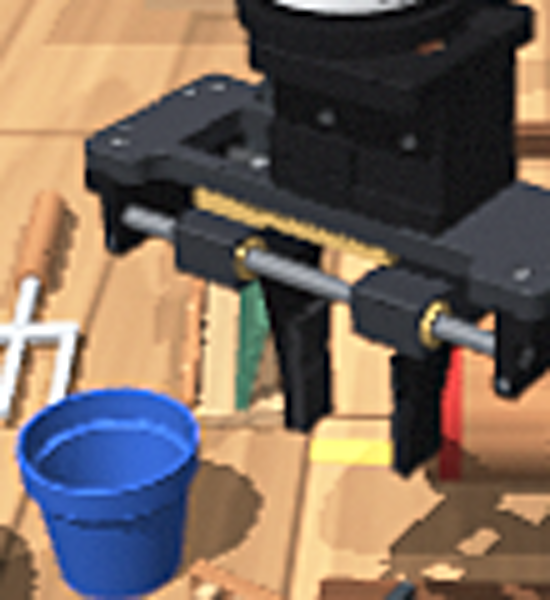

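The gripper hides the rest in this view, and the roller is still within 7 mm of its line. Continuing with slate 3.

Request:
jog_arm --pt "0 0 -4" --pt "0 0 -8" --pt "0 0 -10.5" --pt "0 0 -11.5" --pt "0 0 -11.5" --pt "0 0 -11.5" --pt "0 0 -11.5" --pt "0 0 -11.5" --pt "0 0 -11.5" --pt "0 0 -11.5" --turn '[0,0,0,0,0,0,0,0,0,0]' --grip '[0.55,0.55,0.55,0.55,0.55,1,1,1,1,1]'

```text
time_s: 31.08
position: [0.5139, 0.3052, 0.1049]
tcp_rot: [[0.53, 0.848, 0.001], [0.848, -0.53, 0.0], [0.0, 0.0, -1.0]]
force: [-0.7, -0.5, 2.2]
opening: 0.064
grasp_force: 30.0
```

Request:
jog_arm --pt "0 0 1" --pt "0 0 2.5" --pt "0 0 4.5" --pt "0 0 6.5" --pt "0 0 8.5" --pt "0 0 11" --pt "0 0 14" --pt "0 0 14" --pt "0 0 14" --turn '[0,0,0,0,0,0,0,0,0]' --grip '[1,1,1,1,1,1,1,1,1]'

```text
time_s: 32.2
position: [0.5129, 0.3049, 0.244]
tcp_rot: [[0.53, 0.848, -0.001], [0.848, -0.53, -0.0], [-0.001, -0.001, -1.0]]
force: [-0.5, 0.5, -1.5]
opening: 0.066
grasp_force: 30.0
```

Request:
jog_arm --pt "0.8 -3 0" --pt "2 -7 0" --pt "3.3 -11.5 0" --pt "4.6 -16 0" --pt "5.9 -20.5 0" --pt "7.2 -25 0" --pt "8.5 -30 0" --pt "9.8 -35 0" --pt "11 -39 0" --pt "11.8 -42 0" --pt "12.2 -43.5 0" --pt "12.2 -43.5 0" --turn '[3,7,11,15,19,23,27,31,34,36,37.4,37.4]' --grip '[1,1,1,1,1,1,1,1,1,1,1,1]'

```text
time_s: 33.7
position: [0.6349, -0.1308, 0.2424]
tcp_rot: [[-0.092, 0.996, -0.003], [0.996, 0.092, 0.001], [0.002, -0.003, -1.0]]
force: [0.2, 0.2, -1.6]
opening: 0.068
grasp_force: 30.0
```

Request:
jog_arm --pt "0 0 0" --pt "0 0 0" --pt "0 0 0" --pt "0 0 -1" --turn '[0,0,0,0]' --grip '[1,1,1,1]'

```text
time_s: 34.2
position: [0.6364, -0.1296, 0.2353]
tcp_rot: [[-0.095, 0.996, 0.002], [0.996, 0.095, -0.001], [-0.001, 0.002, -1.0]]
force: [0.7, 0.5, -1.0]
opening: 0.067
grasp_force: 30.0
```

Request:
jog_arm --pt "-0.1 0 -4" --pt "-0.1 0 -8" --pt "-0.1 0 -10.5" --pt "-0.1 0 -11.8" --pt "-0.1 0 -12.4" --pt "-0.1 0 -12.8" --pt "-0.1 0 -13" --pt "-0.1 0 -13.1" --pt "-0.1 0 -13.1" --turn '[0,0,0,0,0,0,0,0,0]' --grip '[1,1,1,1,1,1,1,1,1]'

```text
time_s: 35.33
position: [0.6354, -0.1301, 0.1049]
tcp_rot: [[-0.094, 0.996, 0.002], [0.996, 0.094, -0.001], [-0.001, 0.002, -1.0]]
force: [-0.3, 0.5, 4.9]
opening: 0.068
grasp_force: 30.0
```

Request:
jog_arm --pt "0 0 0" --pt "0 0 0" --pt "-0.5 0 0" --pt "-1 -0.1 0" --pt "-1.4 -0.1 0" --pt "-1.8 -0.2 0" --pt "-2.2 -0.2 0" --pt "-2.6 -0.2 0" --pt "-3 -0.3 0" --pt "-3.4 -0.3 0" --pt "-3.6 -0.3 0" --pt "-3.6 -0.3 0" --turn '[0,0,0,0,0,0,0,0,0,0,0,0]' --grip '[0.67,0.67,0.67,0.67,0.67,0.67,0.67,0.67,0.67,0.67,0.67,0.67]'

```text
time_s: 36.83
position: [0.5986, -0.1328, 0.1036]
tcp_rot: [[-0.094, 0.996, 0.0], [0.996, 0.094, -0.0], [-0.0, 0.0, -1.0]]
force: [-0.3, -0.3, 0.1]
opening: 0.329
grasp_force: 0.0
```

Request:
jog_arm --pt "0 0 5" --pt "0 0 11" --pt "-0.8 4 11.6" --pt "-2.2 9 11.6" --pt "-3.7 14 11.6" --pt "-5.2 19 11.6" --pt "-6.8 24.5 11.6" --pt "-8.4 30 11.6" --pt "-10 35.5 11.6" --pt "-11.5 41 11.6" --pt "-12.7 46.4 11.6" --pt "-12.8 46.4 11.6" --turn '[0,0,-2,-6,-10,-14,-18,-22,-27,-32,-37.4,-37.4]' --grip '[0.67,0.67,0.55,0.55,0.55,0.55,0.55,0.55,0.55,0.55,0.55,0.55]'

```text
time_s: 38.33
position: [0.4695, 0.3348, 0.2197]
tcp_rot: [[0.525, 0.851, 0.001], [0.851, -0.525, 0.001], [0.002, 0.0, -1.0]]
force: [-0.3, -0.7, 0.3]
opening: 0.449
grasp_force: 0.0
```

Request:
jog_arm --pt "0 0 0" --pt "0 0 0" --pt "0 0 0" --pt "0 0 0" --turn '[0,0,0,0]' --grip '[0.55,0.55,0.55,0.55]'

```text
time_s: 38.83
position: [0.4711, 0.3304, 0.2196]
tcp_rot: [[0.531, 0.847, 0.0], [0.847, -0.531, -0.0], [0.0, 0.0, -1.0]]
force: [-0.2, -0.5, 0.9]
opening: 0.45
grasp_force: 0.0
```

```bash
python3 look.py s5
python3 - <<'E'
from h import *
c=capture("top"); cv2.imwrite("pics/t5.png",cv2.resize(c["color"][120:280,150:400],(800,512),interpolation=cv2.INTER_CUBIC))
E
```

```text
side [0.4456 0.0204] res [-1.7 -3.2  1.7  2.5] 2
line [0.5671 0.0126 0.    ] 6 fit y 0.0098
line [0.5479 0.0106 0.    ] 7 fit y 0.0107
line [0.5288 0.0118 0.    ] 8 fit y 0.0115
line [0.3907 0.0183 0.    ] 6 fit y 0.0175
line [0.3722 0.0195 0.    ] 7 fit y 0.0183
line [0.3537 0.0191 0.    ] 7 fit y 0.0191
line [0.3353 0.0218 0.    ] 7 fit y 0.0199
roller 0.4891 y 0.0217 width 0.0848
roller 0.4081 y 0.0184 width 0.0871
[0.47096775 0.33067039 0.21958383] [-0.33424005  0.27427546 -0.46141697] 0.4538336030339628
```

View pics/t5.png

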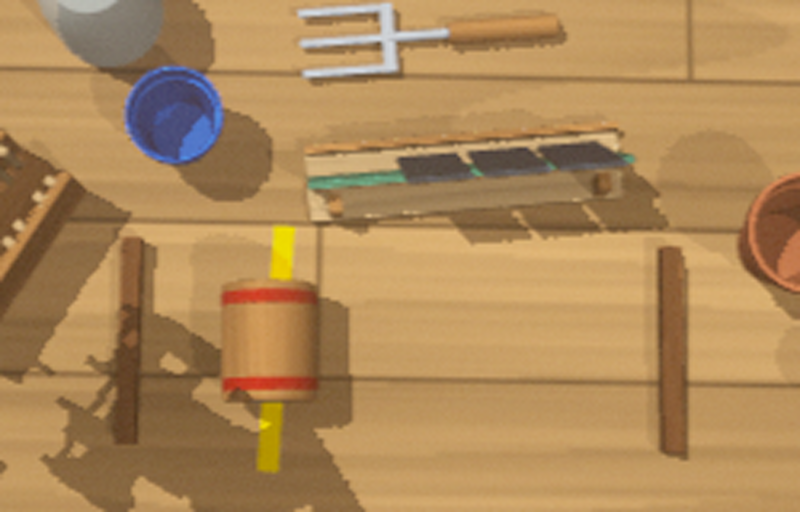

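Three slates lean side by side at (435,167), (508,160) and (582,154), and the roller is on the line. Now the last slate.

Request:
jog_arm --pt "0 0 -4" --pt "0 0 -8" --pt "0 0 -10.5" --pt "0 0 -11.5" --pt "0 0 -11.5" --pt "0 0 -11.5" --pt "0 0 -11.5" --pt "0 0 -11.5" --pt "0 0 -11.5" --pt "0 0 -11.5" --turn '[0,0,0,0,0,0,0,0,0,0]' --grip '[0.55,0.55,0.55,0.55,0.55,1,1,1,1,1]'

```text
time_s: 40.22
position: [0.471, 0.3312, 0.1049]
tcp_rot: [[0.53, 0.848, 0.001], [0.848, -0.53, 0.0], [0.0, 0.001, -1.0]]
force: [0.1, 0.3, 1.4]
opening: 0.066
grasp_force: 30.0
```

Request:
jog_arm --pt "0 0 1" --pt "0 0 2.5" --pt "0 0 4.5" --pt "0 0 6.5" --pt "0 0 8.5" --pt "0 0 11" --pt "0 0 14" --pt "0 0 14" --pt "0 0 14" --turn '[0,0,0,0,0,0,0,0,0]' --grip '[1,1,1,1,1,1,1,1,1]'

```text
time_s: 41.35
position: [0.4699, 0.3309, 0.244]
tcp_rot: [[0.53, 0.848, -0.001], [0.848, -0.53, -0.001], [-0.001, -0.001, -1.0]]
force: [-0.6, 0.2, -2.2]
opening: 0.071
grasp_force: 30.0
```

Request:
jog_arm --pt "1 -2.5 0" --pt "2.6 -6.5 0" --pt "4.3 -10.5 0" --pt "5.9 -14.5 0" --pt "7.5 -18.5 0" --pt "9.1 -22.5 0" --pt "10.8 -26.5 0" --pt "12.4 -30.5 0" --pt "14 -34.5 0" --pt "15.2 -37.5 0" --pt "15.8 -39.1 0" --pt "15.8 -39.1 0" --turn '[3,7,11,15,19,23,27,31,34,36,37.4,37.4]' --grip '[1,1,1,1,1,1,1,1,1,1,1,1]'

```text
time_s: 42.85
position: [0.6281, -0.0609, 0.2425]
tcp_rot: [[-0.091, 0.996, -0.003], [0.996, 0.091, 0.001], [0.001, -0.003, -1.0]]
force: [-0.5, -0.2, -1.3]
opening: 0.064
grasp_force: 30.0
```

Request:
jog_arm --pt "0 0 0" --pt "0 0 0" --pt "0 0 0" --pt "0 0 -1" --turn '[0,0,0,0]' --grip '[1,1,1,1]'

```text
time_s: 43.35
position: [0.6293, -0.0595, 0.2353]
tcp_rot: [[-0.095, 0.996, 0.003], [0.996, 0.095, -0.001], [-0.001, 0.002, -1.0]]
force: [-0.6, -0.4, -1.9]
opening: 0.067
grasp_force: 30.0
```

Request:
jog_arm --pt "0 0 -4" --pt "0 0 -8" --pt "0 0 -10.5" --pt "0 0 -11.8" --pt "0 0 -12.4" --pt "0 0 -12.8" --pt "0 0 -13" --pt "0 0 -13.1" --pt "0 0 -13.1" --turn '[0,0,0,0,0,0,0,0,0]' --grip '[1,1,1,1,1,1,1,1,1]'

```text
time_s: 44.48
position: [0.6294, -0.06, 0.1049]
tcp_rot: [[-0.094, 0.996, 0.002], [0.996, 0.094, -0.001], [-0.001, 0.002, -1.0]]
force: [-0.7, 0.3, 5.1]
opening: 0.07
grasp_force: 30.0
```

Request:
jog_arm --pt "0 0 0" --pt "0 0 0" --pt "-0.5 0 0" --pt "-1 -0.1 0" --pt "-1.4 -0.1 0" --pt "-1.8 -0.2 0" --pt "-2.2 -0.2 0" --pt "-2.6 -0.2 0" --pt "-3 -0.3 0" --pt "-3.4 -0.3 0" --pt "-3.6 -0.3 0" --pt "-3.6 -0.3 0" --turn '[0,0,0,0,0,0,0,0,0,0,0,0]' --grip '[0.67,0.67,0.67,0.67,0.67,0.67,0.67,0.67,0.67,0.67,0.67,0.67]'

```text
time_s: 45.98
position: [0.5927, -0.0628, 0.1036]
tcp_rot: [[-0.094, 0.996, 0.0], [0.996, 0.094, -0.0], [-0.0, 0.0, -1.0]]
force: [-0.6, -0.8, 0.1]
opening: 0.328
grasp_force: 0.0
```

Request:
jog_arm --pt "0 0 5" --pt "0 0 11" --pt "-1 4 13" --pt "-3 9 13" --pt "-5 14 13" --pt "-7 19 13" --pt "-9 24 13" --pt "-11 29 13" --pt "-13 34 13" --pt "-14 38 13" --pt "-14 38 13" --pt "-14 38 13" --turn '[0,0,0,0,0,0,0,0,0,0,0,0]' --grip '[0.67,0.67,0.67,0.67,0.67,0.67,0.67,0.67,0.67,0.67,0.67,0.67]'

```text
time_s: 47.48
position: [0.4527, 0.3168, 0.2335]
tcp_rot: [[-0.094, 0.996, 0.0], [0.996, 0.094, -0.001], [-0.001, 0.0, -1.0]]
force: [0.1, -0.4, 0.4]
opening: 0.332
grasp_force: 0.0
```

```bash
python3 look.py s6
python3 - <<'E'
from h import *
c=capture("top"); s=capture("side")
a=cv2.resize(c["color"][130:270,200:400],(500,350),interpolation=cv2.INTER_CUBIC); b=cv2.resize(s["color"][120:260,190:310],(300,350),interpolation=cv2.INTER_CUBIC)
cv2.imwrite("pics/t6.png",np.hstack([a,b]))
E
```

```text
side [0.4454 0.0093] res [-1.6 -0.3  1.5  0. ] 2
line [0.5671 0.0126 0.    ] 6 fit y 0.0098
line [0.5479 0.0106 0.    ] 7 fit y 0.0107
line [0.5288 0.0118 0.    ] 8 fit y 0.0115
line [0.3908 0.0168 0.    ] 7 fit y 0.0175
line [0.3722 0.0195 0.    ] 7 fit y 0.0183
line [0.3537 0.0191 0.    ] 7 fit y 0.0191
line [0.3353 0.0218 0.    ] 7 fit y 0.0199
roller 0.489 y 0.0217 width 0.0848
roller 0.408 y 0.0184 width 0.0871
[0.4530989  0.31613084 0.23348372] [-0.34295565 -0.63097051 -0.52478505] 0.3282256209194754
```

View pics/t6.png

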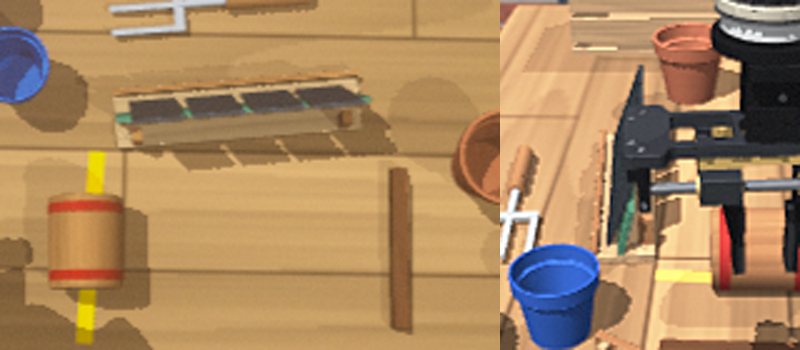

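All four slates lean evenly at (155,108), (215,104), (273,101) and (328,96), and the roller is about 6 mm from its line centre. The robot is clear, so I'm handing in.

```bash
python3 -c "
from rig import *
print(hand_in())"
```

```text
the job is handed in; nothing more can be done
None
```

The job is handed in, with no verdict returned: the last pictures show the roller about 6 mm off the middle of its yellow line (15 mm allowed), all four slates leaning side by side on the rest, and nothing else visibly moved.

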